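Fit the circlip on the microscope arm's stub axle and hold it spread at the groove

TASK

The circlip pliers are set out on the tray with their tips already in the eyes of the circlip. Pick the pliers up by the handles, squeeze them fully home so that the circlip opens, and slide the opened circlip square over the upright stub axle of the microscope arm down to its groove, where it lies lightly on the thrust washer. Finish there still holding the pliers squeezed, with the circlip open and level at the groove (do not let it snap in), and leave the jug, the jar and the star knob where they are.

Things in the scene. Friction and masses are not known exactly. Their poses are not given: they have to be found in the camera images.
- tray: Shallow steel instrument tray, 252 x 150 mm, rim 10 mm, fixed. Origin on the bench under the pliers' pivot; x along the pliers to their tips, z up. Grey silicone bars 12 mm thick at x = 0 and x = -104 mm carry the pliers; their end posts (y = +-30 and +-60 mm) reach 53 mm above the bench. A grey block 56 mm square, 28 mm high, carries the circlip.
- pliers: Circlip pliers lying flat, 180 mm long, about 160 g, steel jaws, black grips; the two levers mirror each other, and squeezing the handles opens the tips. Origin at the pivot, mid-thickness, 45 mm above the bench on the tray; x to the tips along the middle line, z up. Stop screws between the handles limit the squeeze; 15 N of grip reaches it, more changes nothing.
- pliers_grip (a point): Place to hold the pliers: on their middle line between the grips, 66 mm behind the pivot, mid-height, axes as pliers; fingers close along y. The grips, 14 mm high, have flat flanks, 59 mm over the outside here at rest, 30 mm and parallel when squeezed home. 20 mm to either side along x the flanks are free of the rests.
- pliers_tips (a point): Midway between the pliers' bent-down tips, 60 mm ahead of the pivot and 14 mm lower, at the shoulders that bear on the circlip's lugs. Below them 3.2 mm pins, 2.9 mm long, stand in the circlip's eyes, 13 mm apart at rest, 38 mm at the stop. Only the circlip's spring force on the pins keeps it on them, so keep the pliers squeezed once lifted.
- pliers_left (a joint): Angle of the pliers' left lever, rad: 0 at rest, 0.215 squeezed to the stop. The right lever mirrors it.
- circlip: Steel circlip for a 40 mm shaft, 3 mm thick, section 4.5 mm, 37 mm inside when relaxed; two lugs with eyes on the pliers' side. Origin at mid-thickness, at the centre of its opening when spread: 79 mm ahead of the pivot on the tray, 76 mm once spread, 15.7 mm lower than the pivot. x from the lugs to the closed back, z up. It may droop a few degrees when lifted.
- circlip_left (a joint): How far the left half of the circlip is bent open, rad: 0 relaxed, about 0.3 with the pliers at the stop, when it clears the 40 mm shaft by 1.5 mm all round.
- circlip_right (a joint): The same for the right half.
- swivel: End joint of the microscope's arm, fixed: grey foot plate 130 x 110 x 10 mm, white round hub 80 mm across with an upright steel stub axle, and the white arm, 52 mm wide and 54 mm high, running 220 mm from the stub along +x. Origin on the bench at the middle of the foot plate's front edge; the stub's axis is at x = 65 mm, y = 0; z up.
- groove (a point): Point on the stub's axis where the middle of the circlip's thickness belongs, 73.5 mm above the bench: the circlip then lies on the bronze thrust washer (58 mm across, face 1.5 mm lower), level with the groove (4 mm wide, from the washer up, 36.4 mm across). Above it the stub is 40 mm across. z up the axis.
- stub_end (a point): Centre of the stub's flat upper end, 25 mm above groove; its rim has a lead-in chamfer 3.5 mm wide and 4.5 mm high.
- jug: Stainless jug standing on the bench, 76 mm across, 95 mm high, handle at +y; origin at the centre of its foot. Leave it alone.
- grease: Small white grease jar, 42 mm across, 40 mm high, standing; origin at the centre of its foot. Leave it alone.
- knob_screw: Black star knob about 53 mm across and 24 mm high, with a 20 mm steel screw pointing up; origin at the centre of its underside. Leave it alone.
Mind the look-alikes: they are no part of the job. Leave any orange look-alike of the pliers alone.

How it is judged (in metres and radians):
On the way, in this order (a step that is already met when the one before it is completed fails the run):
1. the pliers, squeezed in the gripper, hold the circlip open and lifted at least 20 mm off its rest (value of joint each of circlip_left, circlip_right above 0.2 rad and contact force between the fingers and pliers above 3 N and height (world z) of circlip above 0.05 m), for 0.2 s.
2. the open circlip is over the stub, centred within 10 mm, still more than 8 mm above the groove (value of joint each of circlip_left, circlip_right above 0.2 rad and horizontal distance between circlip and groove below 0.01 m and z of circlip in the frame of groove above 0.008 m), for 0.02 s.
At the end, for the whole second after the job is handed in: Fingers still grip the pliers (over 3 N); both circlip halves are open by over 0.2 rad; circlip round the stub within 6 mm of its axis and 3 mm of its height at the groove, level within 0.12 rad, at rest; it presses the arm joint with under 15 N, the pliers with under 10 N (value of joint each of circlip_left, circlip_right above 0.2 rad and contact force between the fingers and pliers above 3 N and horizontal distance between circlip and groove below 0.006 m and z of circlip in the frame of groove between -0.003 and 0.003 m and angle between the z axis of circlip and the z axis of groove, either way round below 0.12 rad and contact force between circlip and swivel below 15 N and contact force between pliers and swivel below 10 N and contact force between pliers and tray below 0.5 N and linear speed of circlip below 0.02 m/s); the arm keeps its last pose, push and grip.
It fails at once if the jug is pushed more than 25 mm or tipped (distance of jug from where it was at the start of the episode above 0.025 m or angle between jug's own z axis and vertical above 0.5 rad).
It fails at once if the grease jar is pushed more than 25 mm or tipped (distance of grease from where it was at the start of the episode above 0.025 m or angle between grease's own z axis and vertical above 0.5 rad).
It fails at once if the star knob is pushed more than 25 mm or tipped (distance of knob_screw from where it was at the start of the episode above 0.025 m or angle between knob_screw's own z axis and vertical above 0.5 rad).
It also fails if it takes over 40 s, if anything falls off the work surface, if the arm or the gripper's body presses on something with over 40 N, if the wrist force passes 120 N, or if a joint passes its speed limit or range.

ROBOT

A 7-joint arm with a two-finger parallel gripper is mounted at the origin on the work surface. World frame = base frame: x ahead of the robot, y to its left, z up, the work surface at z = 0. Lengths are in mm, angles in rad, forces in N, time in s.
With the tool pointing down it reaches from about 425 to 975 mm from the base axis. Payload 16.7 kg.
Tool frame: the origin (TCP) lies midway between the tips of the shut fingers; the grasp point (between the pads) lies 19 mm behind it (r.pinch_z is the distance from the TCP to the grasp point, in mm); y points along the fingers, x is the direction in which the jaws open and shut, and the axes are right-handed (so a half turn about y gives the same grasp; the last joint's range is limited). The gripper opens to 85 mm and grips with 20 to 120 N. Pads are 22 mm wide; open, the fingers measure 114 mm over their backs; the gripper's body (76 mm by 85 mm) begins 54 mm behind the grasp point. The pads swing forward as they close: fully open they stand 13 mm farther back than shut.
Start: joints at [-0.149, 0.426, 0.074, 1.606, -0.034, 1.111, -0.067], TCP at [674.964, -0.019, 231.302] pointing down, gripper open.
Joint ranges: [-2.85, 2.85], [-0.5, 2.14], [-1.23, 1.37], [0.21, 2.46], [-1.02, 4.16], [0.16, 2.05], [-2.73, 2.73]. Speed limits (rad/s): [1.89, 1.89, 2.39, 2.39, 3.01, 3.01, 3.01].

INTERFACE

Orientations are given as a unit quaternion [x, y, z, w].
In Python, from workcell import monitor, optics, workorder, r gives the robot as it stands.
- The arm moves only by the tool play_rows, never from a script. Its argument "deltas" is a list of rows, each an object with "rotation": the turn, a rotation vector about the tool's x, y, z in rad, a list of three; "offset": the shift along the tool's x, y, z in cm, a list of three; "claw": the finger opening in cm, from 0 to 8.54. In form: [{"rotation": [rx, ry, rz], "offset": [x, y, z], "claw": claw}, ...]. A call has 1 to 12 rows; each row shifts and turns the commanded pose from where the row before left it, along the tool's axes as they then stand; what a row does not reach is not made up. A row lasts 1/10 s, in which the tool goes at most 50 mm and 8.59 degrees, less where a joint would pass 70% of its speed; a pose out of reach is approached as far as the arm can. A call is refused whole if a number of a shift passes 5 or a number of a turn 0.15, either way. A call with a gripper value outside its range is refused whole. The fingers move at their own pace and stop on an object; "squeeze" is the grip in N (left out, the last holds). Time passes only in rows, so rows that do not move let the fingers close. It gives the time, the measured TCP pose, the force and the opening at its end, in the units of the state.
- monitor.observe(): the state, without advancing time (a new reading comes with each control period).
- optics.camera(name): name is "scene" or "side" or "wrist"; returns a dict with "pixels" (420x560x3 uint8, blue, green, red), "range_z" (420x560 float32, mm along the optical axis (not along the pixel's ray), 0 where there is no reading), "fx", "fy", "cx", "cy" (pixels), "R" (3x3) and "t" (3): a world point X has camera coordinates R X + t. Camera axes: x right, y down, z forward; pixel columns grow to the right and rows downward; lengths in mm; the calibration is good to about 2 mm. A picture is of the moment at which its call begins.
- workorder.sign_off(): hands the job in, once; it reports no verdict.
Trained networks look in a picture, given as the dict that the camera call returned (one of the last four; its "shot" number tells which), for a name from the list of things; names that differ only in an ending like _2 or _b are one class to them, and where a whole thing is asked for, a point or a joint stands for the part that bears it (a point fixed in the world has none). Each returns a list of dicts, best first, with "conf" (0 to 1); they miss things now and then, are a little off and sometimes report something else, mostly with a low value. They report only what shows in the picture. A call takes as long as a camera call. They do not tell look-alikes from the thing itself.
- optics.search_frame(query, picture): "extent" ([left, top, width, height] in pixels, round what is visible of it).
- optics.masks_of(query, picture): "mask" (420x560 bool, what is visible of it) and "extent" ([left, top, width, height] in pixels, round what is visible of it).
- optics.landmark_of(query, picture): "pixel" ([column, row] in pixels: a listed point, or the origin of a listed thing).
The state is a dict: "clock": time; "q": joint angles; "qd": joint speeds; "effort": joint torques, N m; "eef_pos": TCP position; "eef_rot": TCP orientation; "force": force on the tool from outside, world axes, zero at the start; "torque": the same for the moment, N m; "grip_width": finger opening in mm.
Only numpy, scipy, OpenCV 4.12 (cv2) and the standard library are available. Lean on these libraries where they do the work, as an engineer would, in place of code of your own. Each camera call takes 0.05 s, during which the arm holds its last target.

## Working session

There is one attempt and no reset: what is moved stays moved. The work goes in short steps, Python scripts to look and compute and a tool call to move; the robot and the scene stay as the last step left them, time stands still between calls to the robot, and variables do not carry over. Pictures are saved under pics/ and viewed, and the job is handed in when it is done.

Besides the shell and the picture viewer there is one more tool, called after ">>>" as name([rows], argument=value, ...), one row to a line, values as JSON. play_rows: Moves the arm, as the interface text tells. Its arguments: {"type":"object","properties":{"deltas":{"type":"array","items":{"type":"object","properties":{"rotation":{"type":"array","items":{"type":"number"}},"offset":{"type":"array","items":{"type":"number"}},"claw":{"type":"number"}}}},"squeeze":{"type":"number"}},"required":["deltas"]}

```bash
mkdir -p pics; ls
cat > h.py <<'E'
import numpy as np,cv2
from workcell import monitor,optics,workorder,r
def px2w(p,u,v,z=None,d=None):
    R=np.array(p["R"]);t=np.array(p["t"])
    ray=np.array([(u-p["cx"])/p["fx"],(v-p["cy"])/p["fy"],1.])
    c=-R.T@t; w=R.T@ray
    if d is None: d=(z-c[2])/w[2]
    return c+w*d
def w2px(p,X):
    c=np.array(p["R"])@np.array(X,float)+np.array(p["t"]); return np.array([p["fx"]*c[0]/c[2]+p["cx"],p["fy"]*c[1]/c[2]+p["cy"]])
E
python3 - <<'E'
from h import *
s=monitor.observe();print(s)
for n in ["scene","side","wrist"]:
    p=optics.camera(n);cv2.imwrite(f"pics/{n}0.png",p["pixels"])
    print(n,p["shot"],-np.array(p["R"]).T@p["t"])
    for q in ["pliers","circlip","swivel","tray","jug","grease","knob_screw"]:
        print(q,[(np.round(d["extent"]),round(d["conf"],2)) for d in optics.search_frame(q,p)])
    for q in ["pliers","pliers_grip","pliers_tips","circlip","groove","stub_end","swivel","tray"]:
        print(q,[(np.round(d["pixel"],1),round(d["conf"],2)) for d in optics.landmark_of(q,p)])
print(r.pinch_z)
E
```

```text
pics
{'clock': 0.0, 'q': array([-0.14951639,  0.42672873,  0.07387385,  1.60660871, -0.03412838,
        1.11081856, -0.06707762]), 'qd': array([-0.00014735, -0.00096068,  0.00034281,  0.00056338, -0.00022655,
       -0.00059742,  0.00033506]), 'effort': array([ 7.16691302e-04, -9.49842310e+01,  3.76242042e+00, -4.63523841e+01,
        1.94300286e-02,  1.01335210e-02,  2.85131875e-06]), 'eef_pos': array([ 6.74585120e+02, -2.44247348e-02,  2.30612720e+02]), 'eef_rot': array([ 7.07134952e-01, -4.69217053e-04, -4.50500999e-04, -7.07078310e-01]), 'force': array([ 0.65752096, -0.8454564 , -0.02532557]), 'torque': array([ 0.02377782,  0.0358081 , -0.00144488]), 'grip_width': 85.49048030903919}
scene 1 [1150.92224046 -665.92981926  670.57728536]
pliers [(array([207., 198.,  39.,  39.]), 0.86), (array([304., 194.,  61.,  31.]), 0.84)]
circlip [(array([365., 224.,   8.,   4.]), 0.44)]
swivel [(array([239., 251., 134.,  81.]), 0.69)]
tray [(array([295., 196., 100.,  58.]), 0.9)]
jug [(array([301., 191.,  69.,  34.]), 0.69), (array([149., 307.,  44.,  66.]), 0.59), (array([289., 187., 110.,  70
[... 1699 characters left out ...]
3 [674.06930371  66.4902996  373.80805212]
pliers [(array([ 44.,   3., 212.,  96.]), 0.95), (array([  1., 202.,  73.,  85.]), 0.62)]
circlip [(array([247.,   0.,  50.,  34.]), 0.62)]
swivel [(array([191., 256., 239., 102.]), 0.7)]
tray [(array([ 51.,   0., 273., 132.]), 0.79)]
jug []
grease [(array([238., 160.,  38.,  43.]), 0.66), (array([ 45.,   0., 208.,  25.]), 0.53)]
knob_screw []
pliers [(array([183.8,  25.3]), 0.79)]
pliers_grip [(array([ 16.9, 244.2]), 0.9)]
pliers_tips [(array([245.8,  13.6]), 0.71)]
circlip []
groove [(array([238.4, 336.6]), 0.64)]
stub_end [(array([237. , 356.2]), 0.65)]
swivel [(array([202. , 309.7]), 0.91)]
tray [(array([195.3,  30.9]), 0.92)]
18.700000000000003
```

View pics/scene0.png

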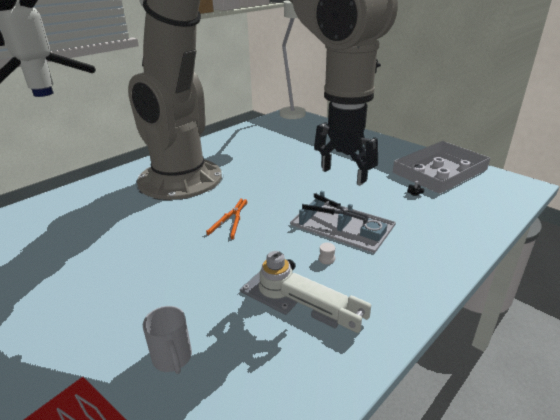

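View pics/side0.png

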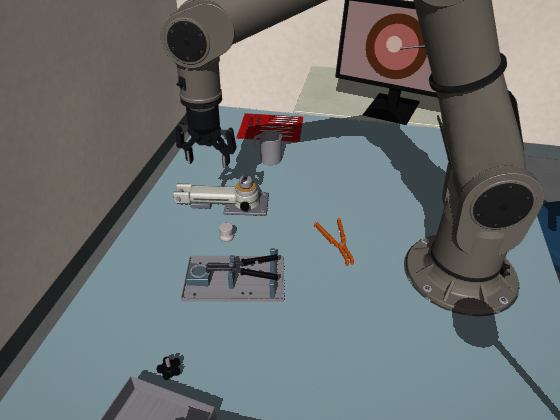

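View pics/wrist0.png

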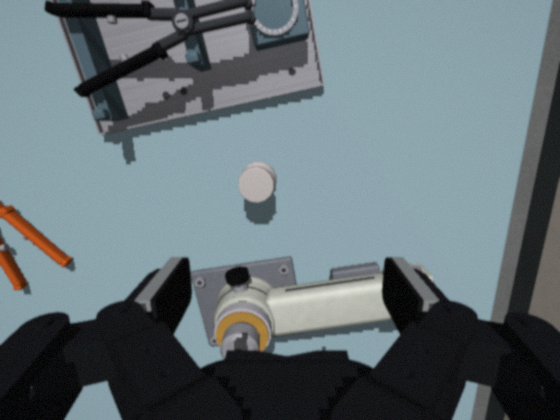

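Run:
```python
from h import *
P={n:optics.camera(n) for n in ["scene","side","wrist"]}
Z={"pliers":45,"pliers_grip":45,"pliers_tips":31,"circlip":29.3,"groove":73.5,"stub_end":98.5,"swivel":0,"tray":0,"jug":0,"grease":0,"knob_screw":0}
for q,z in Z.items():
    for n,p in P.items():
        for d in optics.landmark_of(q,p):
            u,v=d["pixel"];print(q,n,round(d["conf"],2),np.round(px2w(p,u,v,z),1), p["range_z"][int(v),int(u)] and np.round(px2w(p,u,v,d=p["range_z"][int(v),int(u)]),1))
```

```text
pliers scene 0.66 [354.9 -49.   45. ] [320.4 -22.2  17.8]
pliers scene 0.65 [577.2 152.   45. ] [582.9 143.8  51.3]
pliers side 0.97 [315.2   4.2  45. ] [315.7 -20.   23.3]
pliers side 0.64 [583.1 140.5  45. ] [580.5 147.9  52.8]
pliers side 0.29 [513. 135.  45.] [524.4  91.8   0. ]
pliers wrist 0.56 [578.5 150.1  45. ] [581.1 147.8  54.1]
pliers_grip scene 0.82 [ 406.9 -109.4   45. ] [350.9 -67.5  -2. ]
pliers_grip scene 0.62 [498.2 162.1  45. ] [501.7 157.7  48.3]
pliers_grip side 0.9 [342.5 -31.3  45. ] [344.9 -81.2   1.8]
pliers_grip side 0.85 [517.2 130.8  45. ] [529.2  86.   -1.4]
pliers_grip side 0.56 [ 544.8 -110.    45. ] [ 5.578e+02 -1.656e+02  4.000e-01]
pliers_grip wrist 0.59 [375.5 -68.4  45. ] [335.5 -86.4   1. ]
pliers_tips scene 0.93 [328.2   1.8  31. ] [312.2  14.8  18.6]
pliers_tips scene 0.8 [651.3 156.5  31. ] [649.5 159.4  28.7]
pliers_tips side 0.61 [630. 169.  31.] [637.2 152.1  12.3]
pliers_tips wrist 0.88 [635.8 161.5  31. ] [637.8 156.4  49.4]
circlip scene 0.66 [657.9 169.1  29.3] 0.0
circlip side 0.47 [661.8 166.4  29.3] [662.3 165.4  28.2]
groove scene 0.
[... 801 characters left out ...]
y scene 0.97 [575.1 162.    0. ] [590.3 140.1  17.7]
tray side 0.9 [580.5 154.6  -0. ] [569.5 185.7  34.9]
tray wrist 0.97 [579.4 151.3   0. ] [590.5 141.4  43.8]
jug scene 0.79 [ 606.4 -431.5    0. ] [ 666.2 -457.3   73.7]
jug scene 0.47 [552.8 -81.1   0. ] [ 640.9 -167.2   98.7]
jug side 0.84 [ 613.6 -420.4    0. ] [ 606.1 -388.2   21.1]
grease scene 0.75 [640.7  -2.    0. ] [650.8 -15.3  13.4]
grease scene 0.69 [540.3 -76.7   0. ] [ 630.6 -163.8   99.1]
grease side 0.61 [644.8   4.4  -0. ] [639.6  18.4  13.2]
grease wrist 0.91 [645.2  -1.3   0. ] [648.3   5.9  39.9]
knob_screw scene 0.7 [535.3 -76.4   0. ] [ 626.  -163.2   98.8]
knob_screw side 0.61 [639.6 432.2   0. ] [630.7 445.8  23.4]
```

>>> play_rows([
  {"offset":[-4,0.5,3.4],"rotation":[0,0,0],"claw":8.5},
  {"offset":[-4,0.5,3.4],"rotation":[0,0,0],"claw":8.5},
  {"offset":[-4,0.5,3.4],"rotation":[0,0,0],"claw":8.5},
  {"offset":[-4,0.5,3.4],"rotation":[0,0,0],"claw":8.5},
  {"offset":[0,0,0],"rotation":[0,0.14,0],"claw":8.5},
  {"offset":[0,0,0],"rotation":[0,0.14,0],"claw":8.5},
  {"offset":[0,0,0],"rotation":[0,0.14,0],"claw":8.5},
  {"offset":[0,0,0],"rotation":[0,0.14,0],"claw":8.5},
  {"offset":[0,0,0],"rotation":[0,0.14,0],"claw":8.5},
  {"offset":[0,0,0],"rotation":[0,0.14,0],"claw":8.5},
  {"offset":[0,0,0],"rotation":[0,0.14,0],"claw":8.5},
  {"offset":[0,0,0],"rotation":[0,0.14,0],"claw":8.5},
])

```text
clock: 5.4
eef_pos: [523.3, 128.9, 212.5]
eef_rot: [-0.598, 0.377, -0.377, 0.598]
force: [-0.2, 0.5, -0.3]
grip_width: 85.2
```

>>> play_rows([
  {"offset":[0,0,0],"rotation":[0,0.14,0],"claw":8.5},
  {"offset":[0,0,0],"rotation":[0,0.12,0],"claw":8.5},
  {"offset":[0,0,0],"rotation":[0,0,0],"claw":8.5},
  {"offset":[0,0,0],"rotation":[0,0,0],"claw":8.5},
])

```text
clock: 5.8
eef_pos: [523.3, 129.1, 212.4]
eef_rot: [-0.546, 0.449, -0.449, 0.546]
force: [-0.9, 0.2, 0.1]
grip_width: 84.8
```

```bash
cat > look.py <<'E'
from h import *
import sys
from scipy.spatial.transform import Rotation as Ro
tag=sys.argv[1]
s=monitor.observe();print(s["clock"],s["eef_pos"],Ro.from_quat(s["eef_rot"]).as_matrix().round(3).tolist(),s["force"],s["grip_width"],s["q"].round(2))
Z={"pliers":45,"pliers_grip":45,"pliers_tips":31,"circlip":29.3}
for n in sys.argv[2:]:
    p=optics.camera(n);cv2.imwrite(f"pics/{n}{tag}.png",p["pixels"]);np.savez(f"{n}{tag}.npz",**{k:np.array(v) for k,v in p.items()})
    for q,z in Z.items():
        for d in optics.landmark_of(q,p):
            u,v=d["pixel"];rz=p["range_z"][int(v),int(u)];print(q,n,round(d["conf"],2),np.round([u,v]),np.round(px2w(p,u,v,z),1), rz and np.round(px2w(p,u,v,d=rz),1))
E
python3 look.py 1 wrist scene side
```

```text
5.8 [523.2599225  129.07048615 212.42966269] [[0.194, 0.0, 0.981], [-0.981, 0.0, 0.194], [-0.0, -1.0, 0.0]] [-0.87513226  0.15435171  0.1047161 ] 84.77969364185041 [-0.53  0.22  0.19  1.94 -0.05  0.98 -1.69]
pliers wrist 0.97 [276. 127.] [579.  148.1  45. ] [579.3 147.9  54.2]
pliers wrist 0.6 [371. 360.] [342.6  -7.2  45. ] [323.4 -18.7  20.9]
pliers_grip wrist 0.66 [431.  94.] [635.2  15.4  45. ] [635.9  13.4  40.1]
pliers_tips wrist 0.89 [274.  58.] [639.4 162.6  31. ] [639.8 162.8  28.6]
circlip wrist 0.94 [277.  36.] [657.9 163.2  29.3] [658.2 163.3  28. ]
pliers scene 0.89 [344. 212.] [580.6 150.2  45. ] [584.8 144.1  49.6]
pliers scene 0.62 [235. 208.] [344.6 -43.5  45. ] [317.2 -22.3  23.7]
pliers_grip scene 0.93 [324. 204.] [512.3 144.1  45. ] [476.8 189.1  10.3]
pliers_grip scene 0.79 [229. 227.] [ 404.8 -114.5   45. ] [348.9 -73.2  -1.8]
pliers_tips scene 0.98 [369. 221.] [644.4 176.4  31. ] [643.2 178.4  29.4]
pliers_tips scene 0.93 [243. 203.] [322.2   6.2  31. ] [304.1  21.   17. ]
pliers_tips scene 0.64 [417. 193.] [665.7 397.7  31. ] [654.2 422.7  16. ]
circlip scene 0.6 [367. 222.] [644.2 169.   29.3] [642.  172.5  26.6]
pliers side 0.94 [342. 246.] [311.2  14.2  45. ] [311.6 -11.8  21.4]
pliers side 0.88 [230. 266.] [582.2 150.9  45. ] [580.  157.   51.4]
pliers_grip side 0.68 [256. 267.] [516.5 140.8  45. ] [527.3 100.9   3.1]
pliers_grip side 0.63 [332. 234.] [343.1 -26.6  45. ] [345.6 -79.6  -1.2]
pliers_tips side 0.91 [210. 272.] [631.6 167.2  31. ] [631.8 166.9  30.7]
pliers_tips side 0.76 [352. 264.] [281.6  62.9  31. ] [281.1  35.5   4.3]
pliers_tips side 0.6 [269. 205.] [ 546.2 -133.    31. ] [ 554.7 -170.     1.5]
circlip side 0.73 [265. 207.] [ 554.5 -124.    29.3] [ 559.8 -145.7   11.8]
circlip side 0.47 [198. 270.] [664.1 168.3  29.3] [665.7 164.8  25.4]
```

View wrist.

Run:
```python
import cv2;i=cv2.imread("pics/wrist1.png")[0:300,130:430];cv2.imwrite("pics/w1c.png",cv2.resize(i,(600,600),interpolation=cv2.INTER_CUBIC))
```

```text
(no output)
```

View pics/w1c.png

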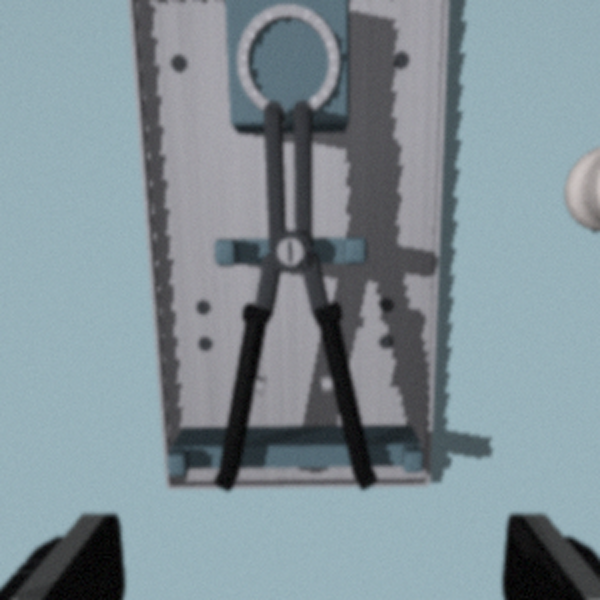

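View pics/wrist1.png

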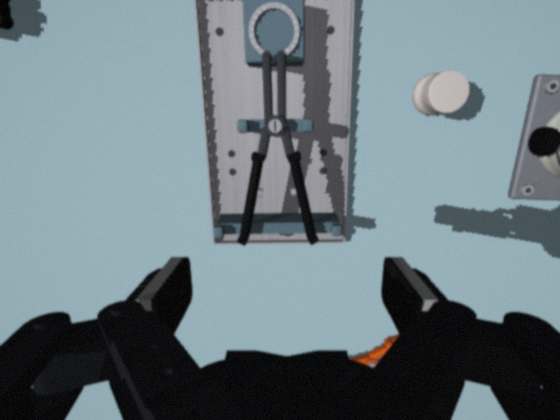

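Run:
```python
from h import *
p=dict(np.load("wrist1.npz"))
print(p["R"].round(3),p["cx"],p["fx"])
def w(cu,cv,z): return px2w(p,130+cu/2,cv/2,z)
pv=w(291,251,53); he=(w(225,487,45)+w(367,485,45))/2; cc=w(289,59,30.8)
cl,cr=w(239,59,30.8),w(341,59,30.8)
grip2=(w(250,315,45)+w(328,315,45))/2
tr=(w(169,487,10),w(429,482,10)); 
for n,x in dict(pv=pv,he=he,cc=cc,g2=grip2,t0=tr[0],t1=tr[1],tl=w(133,0,10),trr=w(450,0,10)).items(): print(n,x.round(1))
f=lambda a,b:np.degrees(np.arctan2((b-a)[1],(b-a)[0]))
print(f(he,pv),f(pv,cc),f(he,cc),f(he,grip2),f(tr[1],tr[0])-90,f(tr[0],w(133,0,10)),f(tr[1],w(450,0,10)))
print(np.linalg.norm(pv-he),np.linalg.norm((cc-pv)[:2]))
for cu,cv in ((291,251),(255,320),(235,420),(350,420)):
    u,v=int(130+cu/2),int(cv/2);print(px2w(p,u,v,d=p["range_z"][v,u]).round(1))
```

```text
[[ 0.193 -0.981  0.001]
 [-0.946 -0.185  0.268]
 [-0.262 -0.053 -0.964]] 286.4278034099468 320.9034409732767
pv [580.3 149.1  53. ]
he [464.7 125.1  45. ]
cc [662.6 166.1  30.8]
g2 [550.6 144.7  45. ]
t0 [436.  194.9  10. ]
t1 [467.8  48.7  10. ]
tl [677.8 244.7  10. ]
trr [706.8  97.6  10. ]
11.727474018621061 11.69343411174714 11.713313848233515 12.899450524898938 12.268443079020415 11.635942337035532 11.561750340998874
118.31164743319727 84.079524155809
[580.7 149.5  54.3]
[546.  160.4  52.3]
[495.7 161.8  51.7]
[506.6 105.8  51.6]
```

>>> play_rows([
  {"offset":[-0.85,0,-0.6],"rotation":[0,-0.01,0],"claw":8.5},
  {"offset":[0,4,0],"rotation":[0,0,0],"claw":8.5},
  {"offset":[0,4,0],"rotation":[0,0,0],"claw":8.5},
  {"offset":[0,4,0],"rotation":[0,0,0],"claw":8.5},
  {"offset":[0,2.5,0],"rotation":[0,0,0],"claw":8.5},
  {"offset":[0,0,0],"rotation":[0,0,0],"claw":8.5},
])

```text
clock: 7.15
eef_pos: [513.3, 136.0, 64.5]
eef_rot: [0.55, -0.448, 0.446, -0.546]
force: [-0.1, 0.1, 0.8]
grip_width: 84.8
```

```bash
cat > cam.py <<'E'
from h import *
import sys
from scipy.spatial.transform import Rotation as Ro
tag=sys.argv[1]
s=monitor.observe();print(s["clock"],s["eef_pos"].round(1),Ro.from_quat(s["eef_rot"]).as_matrix().round(3).tolist(),s["force"].round(1),s["torque"].round(2),s["grip_width"].round(1))
for n in sys.argv[2:]:
    p=optics.camera(n);cv2.imwrite(f"pics/{n}{tag}.png",p["pixels"]);np.savez(f"{n}{tag}.npz",**{k:np.array(v) for k,v in p.items()})
E
python3 cam.py 2 wrist
```

```text
Traceback (most recent call last):
  File "cam.py", line 5, in <module>
    s=monitor.observe();print(s["clock"],s["eef_pos"].round(1),Ro.from_quat(s["eef_rot"]).as_matrix().round(3).tolist(),s["force"].round(1),s["torque"].round(2),s["grip_width"].round(1))
                                                                                                                                                                 ^^^^^^^^^^^^^^^^^^^^^
AttributeError: 'float' object has no attribute 'round'
```

```bash
sed -i 's/s\["grip_width"\].round(1)/round(s["grip_width"],1)/' cam.py; python3 cam.py 2 wrist
```

```text
7.15 [513.3 136.   64.5] [[0.2, -0.005, 0.98], [-0.98, -0.002, 0.2], [0.001, -1.0, -0.005]] [-0.1  0.1  0.8] [0.02 0.05 0.  ] 84.8
```

View pics/wrist2.png

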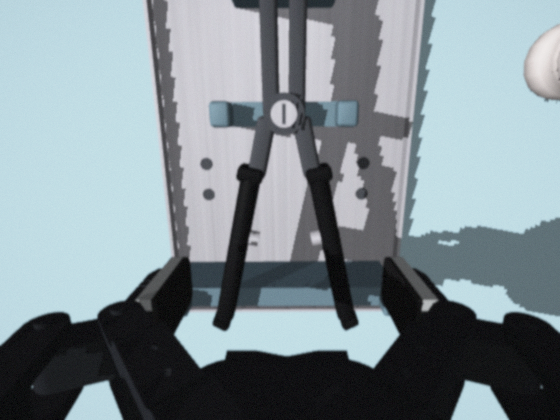

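Run:
```python
from h import *
p=dict(np.load("wrist2.npz"))
pv=px2w(p,284,113,53);he=(px2w(p,222,325,45)+px2w(p,349,322,45))/2
t=np.array([513.3,136.]);d=np.array([.98,.2]);print(pv,he,(t-pv[:2])@d,(t-pv[:2])@[-.2,.98],np.degrees(np.arctan2(*(pv-he)[1::-1])))
print(px2w(p,284,113,d=p["range_z"][113,284]),px2w(p,240,220,d=p["range_z"][220,240]))
```

```text
[580.55122241 149.73978597  53.        ] [465.16376677 125.64103033  45.        ] -68.65415515806355 -0.014745764588483722 11.796698115363476
[580.53594226 149.72606     55.10028485] [525.18178215 161.28026884  52.2248067 ]
```

>>> play_rows([
  {"offset":[0,2,0.25],"rotation":[-0.005,0,0],"claw":8.5},
  {"offset":[0,1.9,0],"rotation":[0,0,0],"claw":8.5},
  {"offset":[0,0,0],"rotation":[0,0,0],"claw":7},
  {"offset":[0,0,0],"rotation":[0,0,0],"claw":6.2},
  {"offset":[0,0,0],"rotation":[0,0,0],"claw":5.5},
], squeeze=50)

```text
clock: 7.7
eef_pos: [518.9, 137.1, 30.2]
eef_rot: [0.548, -0.448, 0.447, -0.547]
force: [-2.2, -0.5, 5.9]
grip_width: 55.3
```

```bash
python3 cam.py 3 wrist
```

```text
7.7 [518.9 137.1  30.2] [[0.199, -0.003, 0.98], [-0.98, -0.0, 0.199], [-0.001, -1.0, -0.003]] [-2.2 -0.5  5.9] [0.02 0.58 0.03] 55.3
```

View pics/wrist3.png

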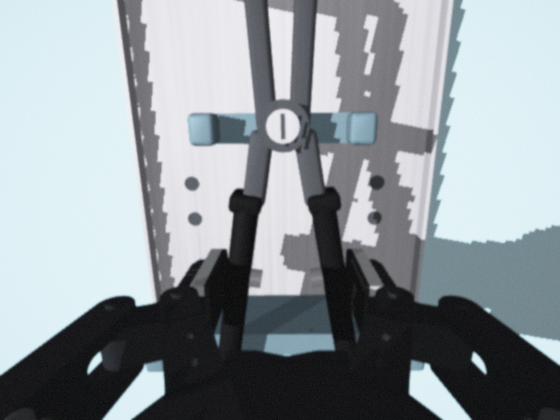

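>>> play_rows([
  {"offset":[0,0,0],"rotation":[0,0,0],"claw":4.5},
  {"offset":[0,0,0],"rotation":[0,0,0],"claw":3.5},
  {"offset":[0,0,0],"rotation":[0,0,0],"claw":2.5},
  {"offset":[0,0,0],"rotation":[0,0,0],"claw":2.0},
  {"offset":[0,0,0],"rotation":[0,0,0],"claw":2.0},
  {"offset":[0,0,0],"rotation":[0,0,0],"claw":2.0},
], squeeze=50)

```text
clock: 8.35
eef_pos: [519.3, 137.3, 30.9]
eef_rot: [0.548, -0.448, 0.447, -0.547]
force: [-4.4, -0.7, 19.8]
grip_width: 28.7
```

```bash
python3 cam.py 4 wrist
```

```text
8.35 [519.3 137.3  30.9] [[0.2, -0.002, 0.98], [-0.98, 0.0, 0.2], [-0.001, -1.0, -0.002]] [-4.4 -0.7 19.8] [-0.08  1.01  0.21] 28.7
```

View pics/wrist4.png

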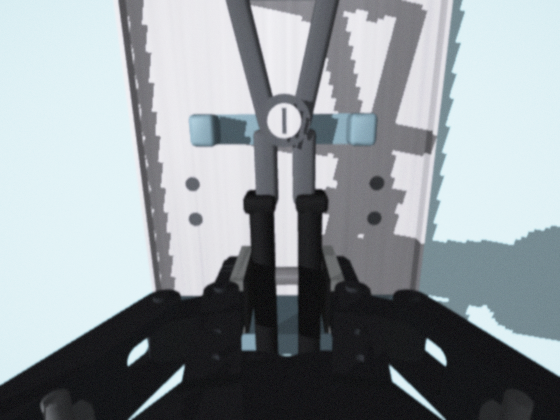

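>>> play_rows([
  {"offset":[0,-0.5,0],"rotation":[0,0,0],"claw":2.0},
  {"offset":[0,-1,0],"rotation":[0,0,0],"claw":2.0},
  {"offset":[0,-1.5,0],"rotation":[0,0,0],"claw":2.0},
  {"offset":[0,-2,0],"rotation":[0,0,0],"claw":2.0},
  {"offset":[0,-2,0],"rotation":[0,0,0],"claw":2.0},
  {"offset":[0,-2,0],"rotation":[0,0,0],"claw":2.0},
  {"offset":[0,-1.5,0],"rotation":[0,0,0],"claw":2.0},
  {"offset":[0,-0.5,0],"rotation":[0,0,0],"claw":2.0},
  {"offset":[0,0,0],"rotation":[0,0,0],"claw":2.0},
  {"offset":[0,0,0],"rotation":[0,0,0],"claw":2.0},
])

```text
clock: 9.4
eef_pos: [518.3, 136.7, 138.1]
eef_rot: [0.549, -0.449, 0.446, -0.546]
force: [-0.6, -0.1, -1.4]
grip_width: 28.3
```

```bash
python3 cam.py 5 wrist side scene
```

```text
9.4 [518.3 136.7 138.1] [[0.199, -0.005, 0.98], [-0.98, -0.001, 0.199], [-0.0, -1.0, -0.005]] [-0.6 -0.1 -1.4] [-0.01  0.14 -0.  ] 28.3
```

View pics/wrist5.png

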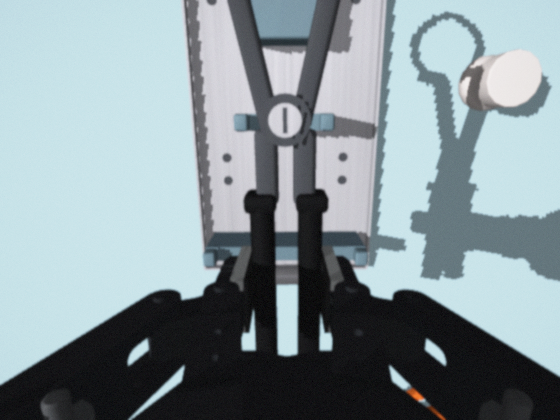

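View pics/scene5.png

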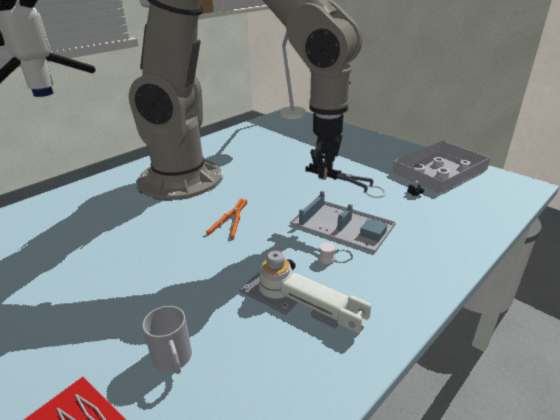

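View pics/side5.png

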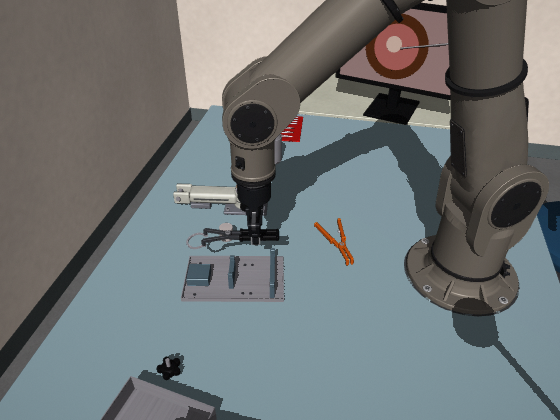

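Run:
```python
from h import *
p=dict(np.load("wrist5.npz"))
t=np.array([518.3,136.7,138.1]);X=np.array([.199,-.98,0]);Z=np.array([.98,.199,-.005])
pv=px2w(p,285.5,119,138.1+14.1+8); print("pivot",pv,(pv-t)@X,(pv-t)@Z, px2w(p,285,125,d=p["range_z"][125,285]))
p4=dict(np.load("wrist4.npz"))
t4=np.array([519.3,137.3,30.9]);pv=px2w(p4,285,119,53);print((pv-t4)@X,(pv-t4)@Z,px2w(p4,285,125,d=p4["range_z"][125,285]))
a=cv2.imread("pics/scene5.png")[150:220,300:400];b=cv2.imread("pics/side5.png")[215:265,170:290]
cv2.imwrite("pics/c5.png",np.vstack([cv2.resize(a,(500,350),interpolation=2),np.pad(cv2.resize(b,(600,250),interpolation=2),((0,0),(0,0),(0,0)))[:,:500]]))
tip=t+76*0
# predicted circlip center
for n in("scene","side"):
    q=dict(np.load(n+"5.npz"))
    c=t+Z*(61.5+76)+np.array([0,0,-1.6]);print(n,c,w2px(q,c),w2px(q,c-Z*76+[0,0,15.7]))
```

```text
pivot [583.40611147 149.10543235 160.2       ] 0.798792476605258 66.16217027737812 [581.32742213 148.86881483 160.68652007]
0.601954948596537 66.03122102589079 [582.22921553 149.45798915  55.18896399]
scene [653.05   164.0625 135.8125] [372.710383   189.78689417] [345.95335633 177.06615487]
side [653.05   164.0625 135.8125] [198.22388711 238.92461394] [229.26695004 234.27397006]
```

View pics/c5.png

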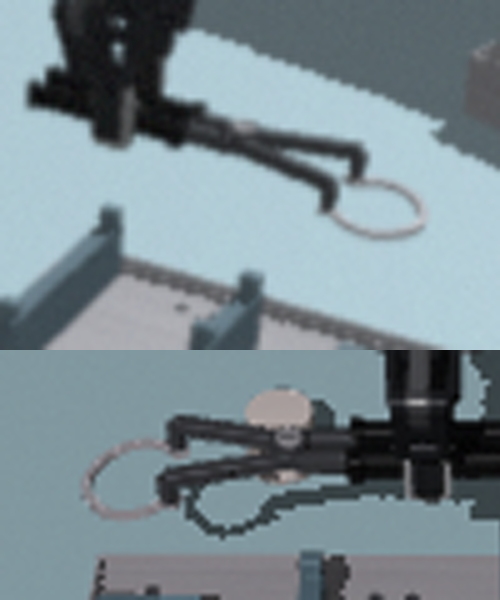

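```bash
cat >> h.py <<'E'
def tri(obs):
    A=[];b=[]
    for p,(u,v) in obs:
        R=np.array(p["R"]);t=np.array(p["t"]);c=-R.T@t
        w=R.T@np.array([(u-p["cx"])/p["fx"],(v-p["cy"])/p["fy"],1.]);w/=np.linalg.norm(w)
        M=np.eye(3)-np.outer(w,w);A.append(M);b.append(M@c)
    X=np.linalg.lstsq(np.vstack(A),np.hstack(b),rcond=None)[0]
    return X,[(w2px(p,X)-np.array(o)).round(1) for p,o in obs]
E
python3 - <<'E'
from h import *
sc=dict(np.load("scene5.npz"));si=dict(np.load("side5.npz"))
t=np.array([518.3,136.7,138.1]);X=np.array([.199,-.98,0]);Z=np.array([.98,.199,0.])
f=lambda c:((c-t)@X,(c-t)@Z,c[2]-t[2])
for n,a,b in [("ring",(375.2,191.4),(196.4,241)),("pivot",(300+243/5,150+127/5),(170+289/5,215+(436-350)/5)),("back",(300+424/5,150+215/5),(170+85/5,215+(488-350)/5)),("elbowR(near scene)",(300+328/5,150+206/5),(170+180/5,215+78/5))]:
    x,res=tri([(sc,a),(si,b)]);print(n,x.round(1),np.round(f(x),1),res)
# depth on ring in scene
for q,nm,(u0,u1,v0,v1) in((sc,"sc",(366,388,184,200)),(si,"si",(185,206,231,251))):
    d=q["range_z"][v0:v1,u0:u1];P=[px2w(q,u0+j,v0+i,d=d[i,j]) for i in range(v1-v0) for j in range(u1-u0) if d[i,j]>0]
    P=np.array(P);m=(P[:,2]>110);Q=P[m];L=np.array([f(x) for x in Q])
    print(nm,len(L),L.mean(0).round(1),L.min(0).round(1),L.max(0).round(1))
    A=np.c_[L[:,:2],np.ones(len(L))];print(np.linalg.lstsq(A,L[:,2],rcond=None)[0])
E
```

```text
ring [657.6 167.9 131.4] [ -2.9 142.7  -6.7] [array([-0.3, -0.1]), array([-0.3,  0.1])]
pivot [583.1 150.6 158.3] [-0.8 66.3 20.2] [array([-0.7, -0.2]), array([-0.7,  0.3])]
back [678.8 178.  130.7] [ -8.5 165.5  -7.4] [array([-0.6, -0.1]), array([-0.6,  0.1])]
elbowR(near scene) [645.1 137.8 140.5] [ 24.2 124.5   2.4] [array([-1.3, -0.3]), array([-1.3,  0.4])]
sc 93 [  0.8 143.7  -2.6] [-29.6 116.5  -9.3] [ 27.5 168.1  16.7]
[ 0.06501161 -0.24176206 32.10073545]
si 131 [ -6.2 139.5  -1.3] [-31.  116.6  -9.9] [ 26.4 167.9  17.1]
[-3.95652597e-02 -3.27553533e-01  4.41755443e+01]
```

Run:
```python
from h import *
T={4:(np.array([519.3,137.3,30.9]),np.array([[0.2,-0.002,0.98],[-0.98,0,0.2],[-0.001,-1,-0.002]])),5:(np.array([518.3,136.7,138.1]),np.array([[0.199,-0.005,0.98],[-0.98,-0.001,0.199],[0,-1,-0.005]]))}
for k,(t,R) in T.items():
    p=dict(np.load(f"wrist{k}.npz"))
    for nm,(u,v) in dict(screw=(278,120),screwb=(292,120),gripL=(262,230),gripR=(311,230),gl2=(262,300),gr2=(311,300),leverR=(322,40),leverL=(248,40),lr2=(328,15),ll2=(242,15)).items():
        d=np.median(p["range_z"][v-2:v+3,u-2:u+3]);x=px2w(p,u,v,d=d);print(k,nm,round(float(d),1),((x-t)@R).round(1))
for n in("scene","side"):
    q=dict(np.load(n+"5.npz"));t,R=T[5]
    u0,u1,v0,v1=(366,388,184,200) if n=="scene" else (185,206,231,251)
    d=q["range_z"]
    P=np.array([(px2w(q,u,v,d=d[v,u])-t)@R for v in range(v0,v1) for u in range(u0,u1) if d[v,u]>0])
    P=P[(P[:,1]>-2)&(P[:,1]<14)];r=np.hypot(P[:,0],P[:,2]-142);m=(r>16)&(r<30)&(P[:,2]>128);P=P[m]
    A=np.c_[P[:,[0,2]],np.ones(len(P))];c=np.linalg.lstsq(A,P[:,1],rcond=None)[0];print(n,len(P),c,c@[0,142,1],np.std(A@c-P[:,1]))
    B=np.c_[2*P[:,[0,2]],np.ones(len(P))];s=np.linalg.lstsq(B,(P[:,[0,2]]**2).sum(1),rcond=None)[0];print("circle",s[:2],np.sqrt(s[2]+s[0]**2+s[1]**2))
```

```text
4 screw 115.0 [ -1.9 -23.3  65.8]
4 screwb 115.1 [  3.2 -23.2  65.8]
4 gripL 128.5 [ -8.7 -21.2  23.2]
4 gripR 128.4 [ 11.  -21.3  23.3]
4 gl2 136.9 [ -9.3 -21.2  -8.4]
4 gr2 137.0 [ 11.6 -21.2  -8.4]
4 leverR 112.3 [ 13.6 -18.6  92.8]
4 leverL 112.0 [-12.2 -19.   92.7]
4 lr2 109.9 [ 15.4 -19.  100.4]
4 ll2 110.2 [-14.1 -18.7 100.6]
5 screw 115.4 [ -1.9 -22.9  65.8]
5 screwb 115.6 [  3.1 -22.7  65.8]
5 gripL 128.9 [ -8.7 -20.8  23.2]
5 gripR 128.8 [ 11.  -20.8  23.2]
5 gl2 137.1 [ -9.3 -21.   -8.4]
5 gr2 137.0 [ 11.6 -21.1  -8.4]
5 leverR 113.0 [ 13.7 -17.8  93. ]
5 leverL 113.1 [-12.4 -17.7  93. ]
5 lr2 111.1 [ 15.5 -17.6 100.9]
5 ll2 111.2 [-14.3 -17.4 100.9]
scene 70 [-3.76760417e-03  1.14344999e-01 -1.29930068e+01] 3.243983017044524 1.3268213111361222
circle [ -0.4664667  142.27293091] 25.529962352958552
side 76 [ 3.09305144e-03  9.43706799e-02 -8.94097311e+00] 4.459663433572905 1.2422337626996047
circle [ -1.74802374 140.92301033] 24.94430478930775
```

Run:
```python
from h import *
for n in("scene","side"):
    q=dict(np.load(n+"5.npz"));d=q["range_z"];v,u=np.mgrid[0:420,0:560]
    R=q["R"];t=q["t"];C=np.stack([(u-q["cx"])/q["fx"]*d,(v-q["cy"])/q["fy"]*d,d],-1)
    W=(C-t)@R
    m=(d>0)&(np.hypot(W[...,0]-628,W[...,1]+165)<40)
    for z0,z1 in((95,103),(70,76),(76,95)):
        k=m&(W[...,2]>z0)&(W[...,2]<z1);P=W[k];print(n,z0,len(P),P.mean(0).round(1),P.min(0).round(1),P.max(0).round(1), np.median(P[:,2]))
    a=q["pixels"]
    p=w2px(q,[628,-165,90]).astype(int);c=a[p[1]-35:p[1]+35,p[0]-40:p[0]+40];cv2.imwrite(f"pics/stub_{n}.png",cv2.resize(c,None,fx=7,fy=7,interpolation=cv2.INTER_CUBIC));print(p-[40,35])
```

```text
scene 95 156 [ 628.1 -164.6   98.7] [ 607.2 -181.1   95.2] [ 645.1 -145.3  102.1] 98.88057610452537
scene 70 187 [ 634.5 -169.8   72.4] [ 596.5 -191.1   70. ] [ 656.  -133.9   75.5] 72.35849808035046
scene 76 129 [ 636.  -172.2   86.6] [ 609.5 -183.5   76.5] [ 646.3 -143.1   95. ] 87.1516894697295
[234 224]<stdin>:8: RuntimeWarning: Mean of empty slice.
  ret = um.true_divide(
Traceback (most recent call last):
ValueError: zero-size array to reduction operation minimum which has no identity
```

View pics/stub_scene.png

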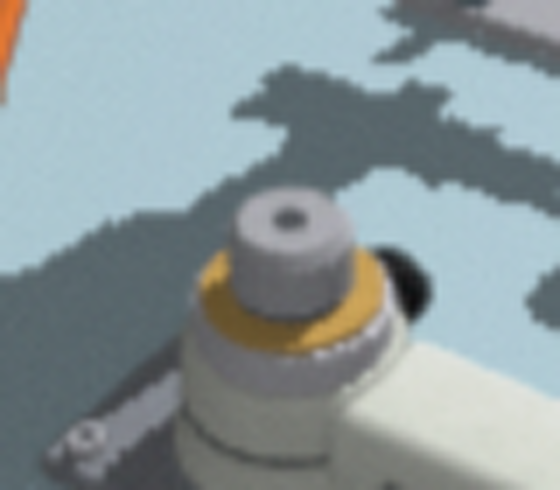

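Run:
```python
from h import *
sc=dict(np.load("scene5.npz"));print("scene hole",px2w(sc,275.6,255.1,98.5))
q=dict(np.load("side1.npz"));d=q["range_z"];v,u=np.mgrid[0:420,0:560]
C=np.stack([(u-q["cx"])/q["fx"]*d,(v-q["cy"])/q["fy"]*d,d],-1);W=(C-q["t"])@q["R"]
m=(d>0)&(np.hypot(W[...,0]-628,W[...,1]+165)<40)
for z0,z1 in((95,103),(70,76)):
    P=W[m&(W[...,2]>z0)&(W[...,2]<z1)];print(len(P),P.mean(0).round(1),P.min(0).round(1),P.max(0).round(1)) if len(P) else print(0)
a=q["pixels"];p=w2px(q,[628,-165,90]).astype(int);c=a[p[1]-25:p[1]+30,p[0]-40:p[0]+40];cv2.imwrite("pics/stub_side.png",cv2.resize(c,None,fx=9,fy=9,interpolation=cv2.INTER_CUBIC));print(p-[40,25])
```

```text
scene hole [ 626.50548178 -161.3075053    98.5       ]
20 [ 635.  -156.6   97.7] [ 628.  -173.    95.8] [ 640.6 -139.3  101.1]
35 [ 641.  -148.5   72.6] [ 624.8 -172.2   70.1] [ 653.9 -131.9   75.8]
[204 154]
```

View pics/stub_side.png

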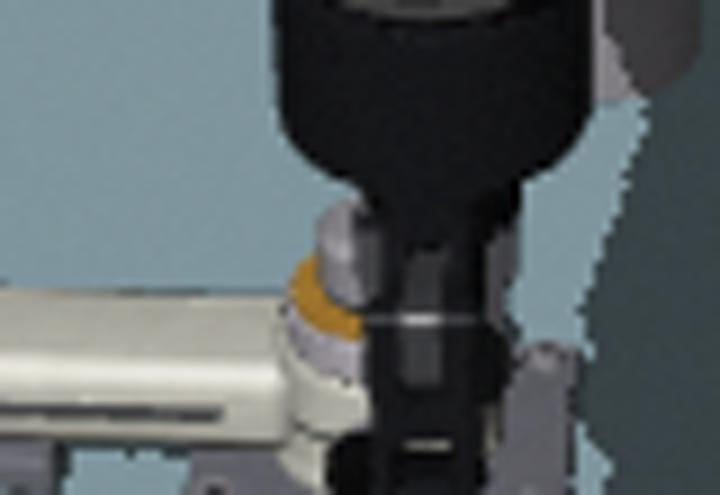

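Run:
```python
from h import *
q=dict(np.load("side1.npz"));a=cv2.imread("pics/side0.png")
c=a[165:220,215:275];cv2.imwrite("pics/stub_side.png",cv2.resize(c,None,fx=10,fy=10,interpolation=cv2.INTER_CUBIC))
for X in [(628,-165,98.5),(626.5,-162,98.5),(628,-165,73.5)]:
    print(X,w2px(q,X),w2px(q,X)-[215,165])
sc=dict(np.load("scene5.npz"));d=sc["range_z"];v,u=np.mgrid[0:420,0:560]
C=np.stack([(u-sc["cx"])/sc["fx"]*d,(v-sc["cy"])/sc["fy"]*d,d],-1);W=(C-sc["t"])@sc["R"]
m=(d>0)&(np.hypot(W[...,0]-628,W[...,1]+165)<30)
for z0 in (95,96,97,98):
    k=m&(W[...,2]>z0);P=W[k];print(z0,len(P),P.mean(0).round(1),np.percentile(P,[3,97],axis=0).round(1).tolist(),u[k].mean(),v[k].mean())
# ellipse projection prediction overlay
img=cv2.resize(sc["pixels"][224:294,234:314],None,fx=8,fy=8,interpolation=cv2.INTER_CUBIC)
for (cx,cy),col in(((628.1,-164.6),(0,0,255)),((626.5,-161.5),(0,255,0))):
  for rr,z in((16.5,98.5),(29,72)):
    pts=np.array([w2px(sc,[cx+rr*np.cos(t),cy+rr*np.sin(t),z]) for t in np.linspace(0,6.28,60)])
    pts=((pts-[234,224]+.5)*8).astype(np.int32);cv2.polylines(img,[pts],True,col,1)
cv2.imwrite("pics/ov.png",img)
img=cv2.resize(c,None,fx=10,fy=10,interpolation=cv2.INTER_CUBIC)
for (cx,cy),col in(((628.1,-164.6),(0,0,255)),((626.5,-161.5),(0,255,0))):
  for rr,z in((16.5,98.5),(29,72)):
    pts=np.array([w2px(q,[cx+rr*np.cos(t),cy+rr*np.sin(t),z]) for t in np.linspace(0,6.28,60)])
    pts=((pts-[215,165]+.5)*10).astype(np.int32);cv2.polylines(img,[pts],True,col,1)
cv2.imwrite("pics/ov2.png",img)
```

```text
(628, -165, 98.5) [244.23967694 177.40413406] [29.23967694 12.40413406]
(626.5, -162, 98.5) [244.46453265 178.0245798 ] [29.46453265 13.0245798 ]
(628, -165, 73.5) [244.54912624 184.25011165] [29.54912624 19.25011165]
95 156 [ 628.1 -164.6   98.7] [[611.5, -179.4, 95.4], [643.6, -148.3, 100.8]] 275.02564102564105 256.0576923076923
96 146 [ 627.6 -164.4   98.9] [[612.0, -179.2, 96.6], [643.3, -148.3, 100.8]] 274.94520547945206 255.84246575342465
97 133 [ 627.6 -163.5   99.1] [[612.1, -178.4, 97.5], [642.2, -148.2, 100.9]] 275.21804511278197 255.5563909774436
98 114 [ 627.1 -163.8   99.4] [[612.4, -177.8, 98.2], [642.1, -148.3, 100.9]] 274.99122807017545 255.44736842105263
```

View pics/ov.png

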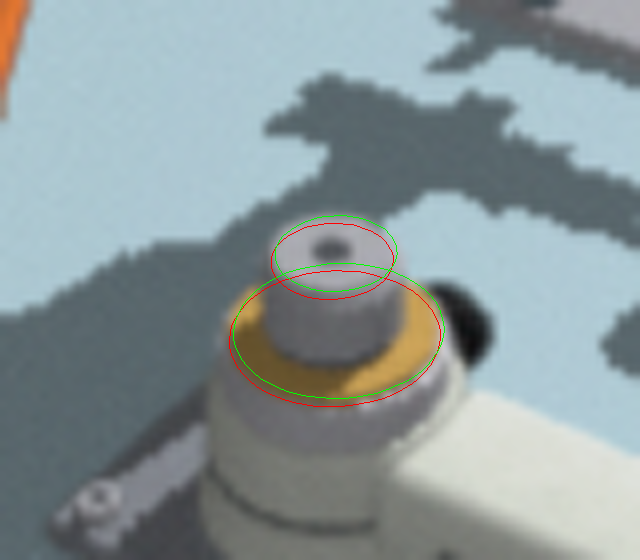

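View pics/ov2.png

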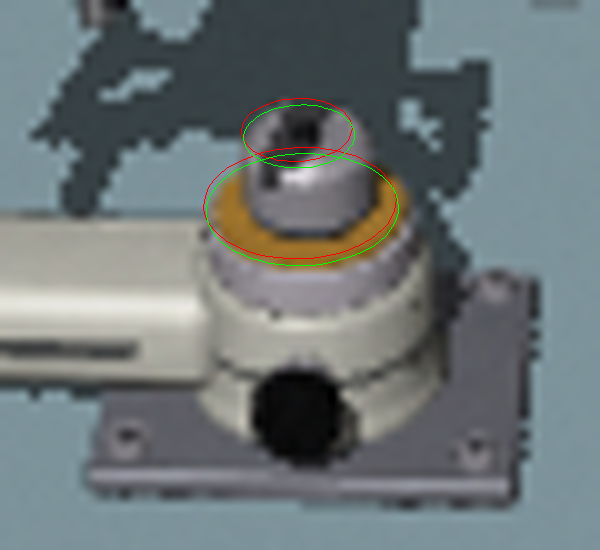

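>>> play_rows([
  {"offset":[1,-1,-0.2],"rotation":[0,0,0],"claw":2.0},
  {"offset":[2,-1.5,-0.4],"rotation":[0,0,0],"claw":2.0},
  {"offset":[3,-1.5,-0.6],"rotation":[0,0,0],"claw":2.0},
  {"offset":[3.5,-1.5,-0.7],"rotation":[0,0,0],"claw":2.0},
  {"offset":[3.5,-1,-0.7],"rotation":[0,0,0],"claw":2.0},
  {"offset":[3.5,-1,-0.7],"rotation":[0,0,0],"claw":2.0},
  {"offset":[3.5,-0.5,-0.7],"rotation":[0,0,0],"claw":2.0},
  {"offset":[3,0,-0.6],"rotation":[0,0,0],"claw":2.0},
  {"offset":[2,0,-0.4],"rotation":[0,0,0],"claw":2.0},
  {"offset":[0.5,0,-0.1],"rotation":[0,0,0],"claw":2.0},
  {"offset":[0,0,0],"rotation":[0,0,0],"claw":2.0},
  {"offset":[0,0,0],"rotation":[0,0,0],"claw":2.0},
])

```text
clock: 10.75
eef_pos: [519.9, -122.5, 218.7]
eef_rot: [0.549, -0.448, 0.446, -0.546]
force: [-0.2, -0.1, -2.3]
grip_width: 28.6
```

```bash
python3 cam.py 6 wrist scene side
```

```text
10.75 [ 519.9 -122.5  218.7] [[0.2, -0.005, 0.98], [-0.98, -0.001, 0.2], [-0.0, -1.0, -0.005]] [-0.2 -0.1 -2.3] [-0.02  0.12 -0.  ] 28.6
```

View pics/wrist6.png

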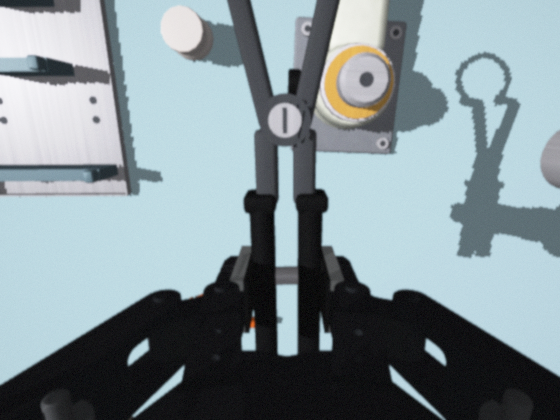

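View pics/scene6.png

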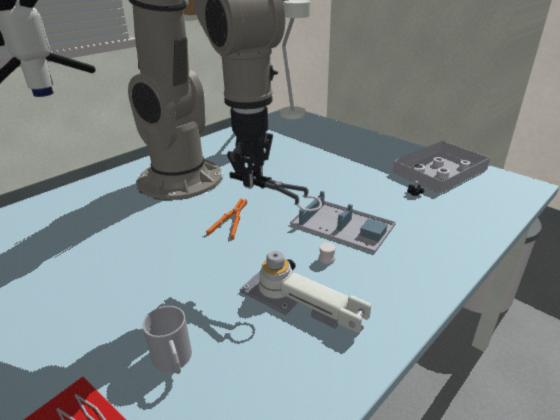

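Clear wrist view of the stub (hole near (367,79)) and washer beside the levers; crop it for precision.

Run:
```python
from h import *
q=dict(np.load("wrist6.npz"));d=q["range_z"].astype(float);v,u=np.mgrid[0:420,0:560]
C=np.stack([(u-q["cx"])/q["fx"]*d,(v-q["cy"])/q["fy"]*d,d],-1);W=(C-q["t"])@q["R"]
t=np.array([519.9,-122.5,218.7]);Rt=np.array([[0.2,-0.005,0.98],[-0.98,-0.001,0.2],[0,-1,-0.005]])
m=(d>0)&(np.hypot(W[...,0]-628,W[...,1]+165)<35)
for z0,z1 in((97,103),(95,103)):
    k=m&(W[...,2]>z0)&(W[...,2]<z1);P=W[k];print(z0,len(P),P.mean(0).round(1),P.min(0).round(1),P.max(0).round(1))
h=px2w(q,367,79,98.5);print("hole",h,((h-t)@Rt).round(1))
img=cv2.resize(q["pixels"][30:140,300:420],None,fx=5,fy=5,interpolation=cv2.INTER_CUBIC)
for rr,z,c in((16.5,98.5,h),(29,72,h),(20,94,h)):
    pts=np.array([w2px(q,[c[0]+rr*np.cos(a),c[1]+rr*np.sin(a),z]) for a in np.linspace(0,6.28,60)])
    cv2.polylines(img,[((pts-[300,30]+.5)*5).astype(np.int32)],True,(0,255,0),1)
cv2.imwrite("pics/ov3.png",img)
```

```text
97 1671 [ 625.2 -164.1   98.4] [ 607.6 -181.6   97. ] [ 642.7 -146.8  100.8]
95 1983 [ 625.  -163.7   98. ] [ 605.6 -183.6   95. ] [ 643.8 -144.6  100.8]
hole [ 624.95308721 -165.10885442   98.5       ] [ 62.8 119.7  95. ]
```

View pics/ov3.png

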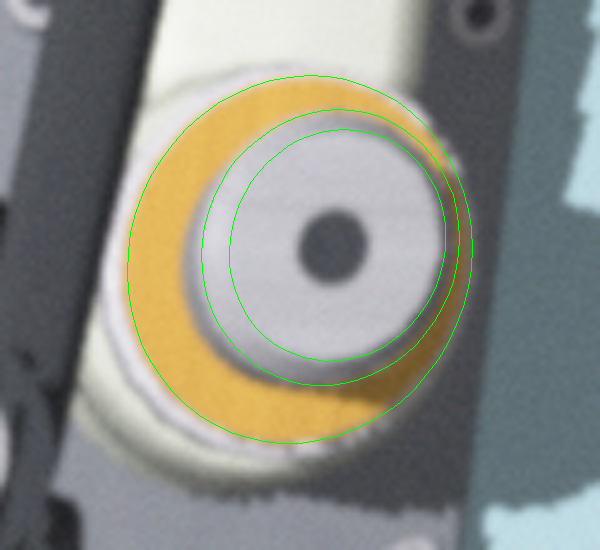

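>>> play_rows([
  {"offset":[1,0,-0.8],"rotation":[0,0,0],"claw":2.0},
  {"offset":[2,0,-1.5],"rotation":[0,0,0],"claw":2.0},
  {"offset":[2,0.5,-1.5],"rotation":[0,0,0],"claw":2.0},
  {"offset":[1.1,1,-0.9],"rotation":[0.02,0,0],"claw":2.0},
  {"offset":[0,2,0],"rotation":[0.03,0,0],"claw":2.0},
  {"offset":[0,2.5,0],"rotation":[0.03,0,0],"claw":2.0},
  {"offset":[0,2,0],"rotation":[0,0,0],"claw":2.0},
  {"offset":[0,1,0],"rotation":[0,0,0],"claw":2.0},
  {"offset":[0,0,0],"rotation":[0,0,0],"claw":2.0},
  {"offset":[0,0,0],"rotation":[0,0,0],"claw":2.0},
])

```text
clock: 11.9
eef_pos: [489.9, -191.9, 129.5]
eef_rot: [-0.527, 0.43, -0.464, 0.568]
force: [0.1, -0.7, -1.3]
grip_width: 28.3
```

```bash
python3 cam.py 7 wrist scene side
python3 - <<'E'
from h import *
for n in("scene","side"):
    q=dict(np.load(n+"7.npz"));p=w2px(q,[620,-165,100]).astype(int);print(n,p-[40,35])
    cv2.imwrite(f"pics/c7{n}.png",cv2.resize(q["pixels"][p[1]-35:p[1]+35,p[0]-40:p[0]+40],None,fx=8,fy=8,interpolation=cv2.INTER_CUBIC))
E
```

```text
11.9 [ 489.9 -191.9  129.5] [[0.2, 0.074, 0.977], [-0.98, 0.015, 0.199], [0.0, -0.997, 0.075]] [ 0.1 -0.7 -1.3] [-0.06  0.2   0.02] 28.3
scene [232 219]
side [206 142]
```

View pics/c7scene.png

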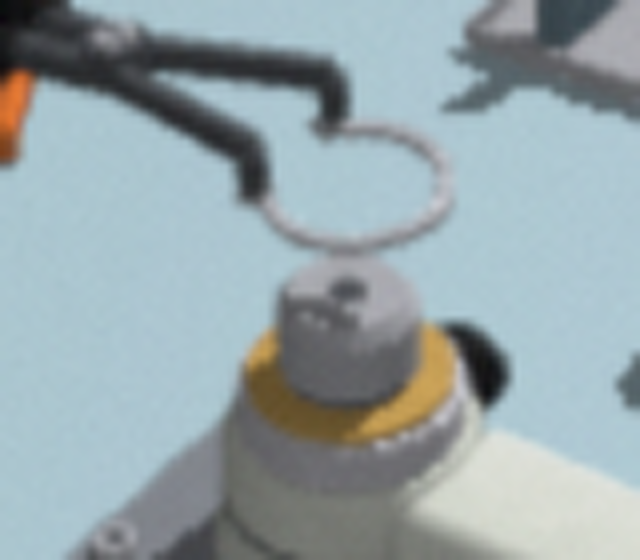

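View pics/c7side.png

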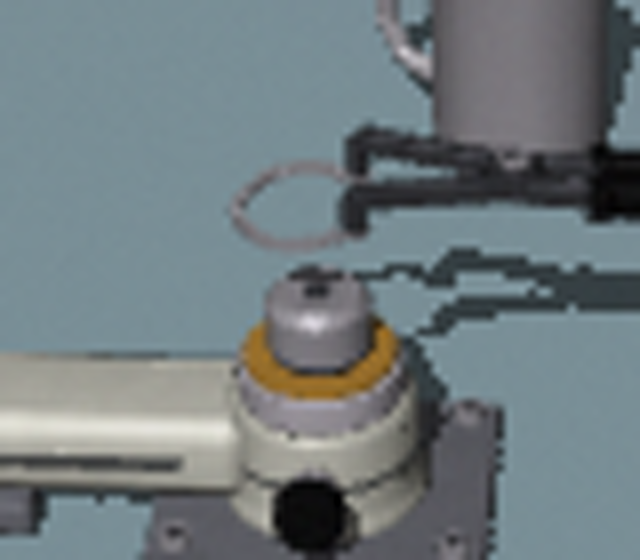

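```bash
cat > ring.py <<'E'
from h import *
from scipy.optimize import least_squares
def fit(tag,scorg,siorg,sc_pts,si_pts,hs,hd,k=8,stub=(625.0,-164.2,98.5),z0=None):
    q={"scene":dict(np.load(f"scene{tag}.npz")),"side":dict(np.load(f"side{tag}.npz"))}
    f=lambda P,o:np.array(P,float)/k-.5+np.array(o)
    S={"scene":f(sc_pts,scorg),"side":f(si_pts,siorg)}
    H={"scene":f(hs,scorg),"side":f(hd,siorg)}
    B={n:H[n]-w2px(q[n],stub) for n in q};print("bias px",B)
    th=np.linspace(0,2*np.pi,241)
    def res(x):
        c=x[:3];e1=np.array([1,0,x[3]]);e2=np.array([0,1,x[4]])
        ring=c+x[5]*(np.outer(np.cos(th),e1)+np.outer(np.sin(th),e2))
        o=[]
        for n in q:
            pr=np.array([w2px(q[n],X) for X in ring])+B[n]
            for s in S[n]:
                o.append(np.min(np.hypot(*(pr-s).T)))
        return np.array(o+[(x[3])/.15*0.3,(x[4])/.15*0.3,(x[5]-23.75)/1.0*.3])
    s=least_squares(res,[625,-164,z0,0,0,23.75],diff_step=1e-4,x_scale=[1,1,1,.02,.02,1])
    c=s.x[:3];d=c-np.array(stub);print("ring",s.x.round(3),"rms px",np.sqrt(np.mean(s.fun[:-3]**2)).round(2))
    print("rel stub world",d.round(1),"tool X,Z",(.2*d[0]-.98*d[1]).round(1),(.98*d[0]+.2*d[1]).round(1))
    print("slope along Z,X",(.98*s.x[3]+.2*s.x[4]).round(3),(.2*s.x[3]-.98*s.x[4]).round(3))
E
python3 - <<'E'
from ring import *
fit(7,(232,219),(206,142),[(449,182),(345,245),(270,208),(385,131),(430,155),(415,225),(300,236)],[(236,207),(300,246),(300,164),(258,178),(330,168),(340,241),(260,235)],(348,290),(316,290),z0=136)
E
```

```text
bias px {'scene': array([ 0.83339587, -0.66393727]), 'side': array([-0.14216234,  0.07329849])}
ring [ 6.28197e+02 -1.64229e+02  1.35623e+02 -3.00000e-03 -2.30000e-02
  2.52000e+01] rms px 0.3
rel stub world [ 3.2 -0.  37.1] tool X,Z 0.7 3.1
slope along Z,X -0.008 0.022
```

>>> play_rows([
  {"offset":[-0.07,0,-0.34],"rotation":[0,0,0],"claw":2.0},
  {"offset":[0,1.5,-0.11],"rotation":[0,0,0],"claw":2.0},
  {"offset":[0,1.2,-0.09],"rotation":[0,0,0],"claw":2.0},
  {"offset":[0,0,0],"rotation":[0,0,0],"claw":2.0},
  {"offset":[0,0,0],"rotation":[0,0,0],"claw":2.0},
  {"offset":[0,0,0],"rotation":[0,0,0],"claw":2.0},
])

```text
clock: 12.65
eef_pos: [486.3, -191.8, 102.0]
eef_rot: [-0.527, 0.43, -0.464, 0.568]
force: [0.2, 0.5, -2.6]
grip_width: 28.4
```

```bash
python3 cam.py 8 scene side
python3 - <<'E'
from h import *
for n in("scene","side"):
    q=dict(np.load(n+"8.npz"));o=(232,219) if n=="scene" else (206,142)
    cv2.imwrite(f"pics/c8{n}.png",cv2.resize(q["pixels"][o[1]:o[1]+70,o[0]:o[0]+80],None,fx=8,fy=8,interpolation=cv2.INTER_CUBIC))
E
```

```text
12.65 [ 486.3 -191.8  102. ] [[0.199, 0.074, 0.977], [-0.98, 0.015, 0.199], [0.0, -0.997, 0.075]] [ 0.2  0.5 -2.6] [-0.04  0.25 -0.  ] 28.4
```

View pics/c8scene.png

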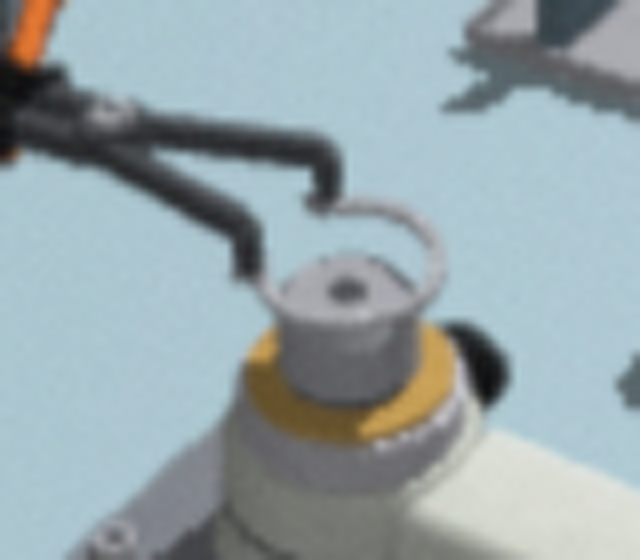

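View pics/c8side.png

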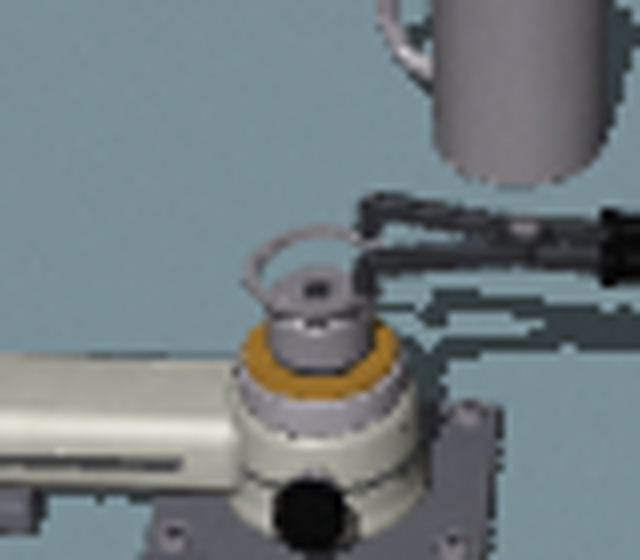

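Run:
```python
from ring import *
fit(8,(232,219),(206,142),[(439,265),(350,318),(268,286),(380,206),(420,228),(415,298),(300,309)],[(250,267),(310,231),(266,246),(345,234),(310,313),(262,293),(285,307)],(348,290),(316,290),z0=108)
```

```text
bias px {'scene': array([ 0.83339587, -0.66393727]), 'side': array([-0.14216234,  0.07329849])}
ring [ 6.24061e+02 -1.63237e+02  1.08172e+02 -2.30000e-02 -3.50000e-02
  2.48650e+01] rms px 0.19
rel stub world [-0.9  1.   9.7] tool X,Z -1.1 -0.7
slope along Z,X -0.029 0.03
```

>>> play_rows([
  {"offset":[0.04,0.4,-0.03],"rotation":[0,0,0],"claw":2.0},
  {"offset":[0,0.4,-0.03],"rotation":[0,0,0],"claw":2.0},
  {"offset":[0,0.4,-0.03],"rotation":[0,0,0],"claw":2.0},
  {"offset":[0,0,0],"rotation":[0,0,0],"claw":2.0},
  {"offset":[0,0,0],"rotation":[0,0,0],"claw":2.0},
])

```text
clock: 13.25
eef_pos: [486.1, -192.0, 89.4]
eef_rot: [-0.527, 0.43, -0.464, 0.568]
force: [-0.3, 0.0, -1.7]
grip_width: 28.3
```

```bash
cat > v.py <<'E'
import sys
from h import *
g=sys.argv[1]
im=[]
for n in("scene","side"):
    q=dict(np.load(f"{n}{g}.npz"));o=(242,234) if n=="scene" else (216,152)
    im.append(cv2.resize(q["pixels"][o[1]:o[1]+50,o[0]:o[0]+50],None,fx=8,fy=8,interpolation=cv2.INTER_CUBIC))
cv2.imwrite(f"pics/v{g}.png",np.hstack(im))
E
python3 cam.py 9 scene side;python3 v.py 9
```

```text
13.25 [ 486.1 -192.    89.4] [[0.199, 0.073, 0.977], [-0.98, 0.015, 0.199], [-0.0, -0.997, 0.074]] [-0.3  0.  -1.7] [-0.05  0.19 -0.02] 28.3
```

View pics/v9.png

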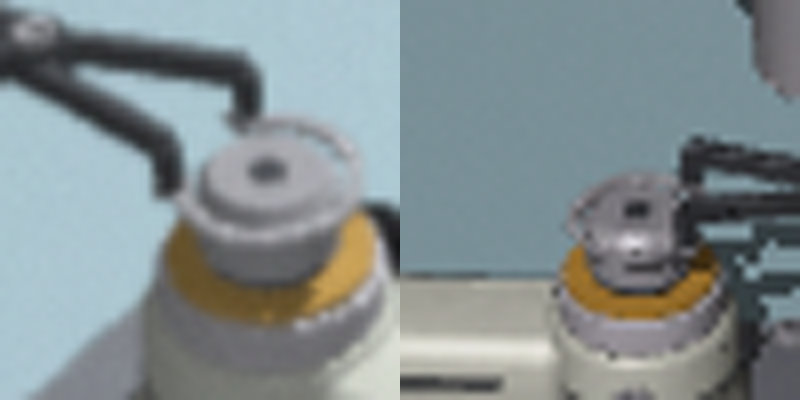

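>>> play_rows([
  {"offset":[0,0.3,-0.02],"rotation":[0,0,0],"claw":2.0},
  {"offset":[0,0.3,-0.02],"rotation":[0,0,0],"claw":2.0},
  {"offset":[0,0.3,-0.02],"rotation":[0,0,0],"claw":2.0},
  {"offset":[0,0,0],"rotation":[0,0,0],"claw":2.0},
  {"offset":[0,0,0],"rotation":[0,0,0],"claw":2.0},
])

```text
clock: 13.85
eef_pos: [486.2, -192.1, 80.4]
eef_rot: [-0.527, 0.43, -0.464, 0.568]
force: [0.4, -0.1, -2.1]
grip_width: 28.4
```

```bash
python3 cam.py 10 scene side;python3 v.py 10
```

```text
13.85 [ 486.2 -192.1   80.4] [[0.199, 0.073, 0.977], [-0.98, 0.015, 0.199], [-0.0, -0.997, 0.075]] [ 0.4 -0.1 -2.1] [-0.02  0.24  0.03] 28.4
```

View pics/v10.png

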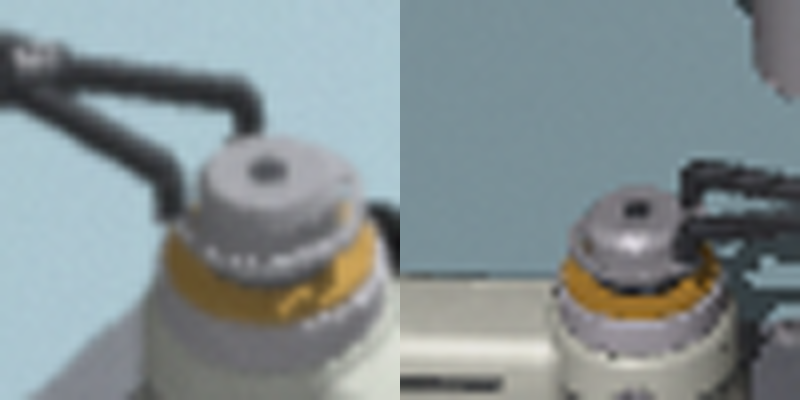

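>>> play_rows([
  {"offset":[0,0.3,-0.04],"rotation":[0,0,0],"claw":2.0},
  {"offset":[0,0.3,-0.04],"rotation":[0,0,0],"claw":2.0},
  {"offset":[0,0.3,-0.02],"rotation":[0,0,0],"claw":2.0},
  {"offset":[0,0,0],"rotation":[0,0,0],"claw":2.0},
  {"offset":[0,0,0],"rotation":[0,0,0],"claw":2.0},
])

```text
clock: 14.45
eef_pos: [485.9, -192.1, 71.4]
eef_rot: [-0.527, 0.43, -0.464, 0.568]
force: [0.7, -0.3, -2.5]
grip_width: 28.1
```

```bash
python3 cam.py 11 scene side;python3 v.py 11
```

```text
14.45 [ 485.9 -192.1   71.4] [[0.199, 0.073, 0.977], [-0.98, 0.015, 0.199], [-0.0, -0.997, 0.075]] [ 0.7 -0.3 -2.5] [-0.04  0.24  0.06] 28.1
```

View pics/v11.png

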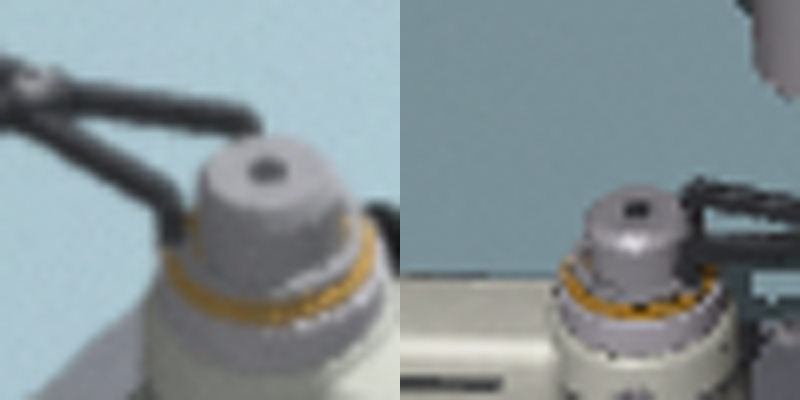

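>>> play_rows([
  {"offset":[0,0.2,-0.01],"rotation":[0,0,0],"claw":2.0},
  {"offset":[0,0,0],"rotation":[0,0,0],"claw":2.0},
])

```text
clock: 14.75
eef_pos: [485.9, -192.0, 69.3]
eef_rot: [-0.527, 0.43, -0.464, 0.568]
force: [-0.6, 0.5, -2.4]
grip_width: 28.0
```

>>> play_rows([
  {"offset":[0,0.1,-0.01],"rotation":[0,0,0],"claw":2.0},
  {"offset":[0,0,0],"rotation":[0,0,0],"claw":2.0},
])

```text
clock: 14.95
eef_pos: [485.9, -192.0, 68.4]
eef_rot: [-0.527, 0.43, -0.464, 0.568]
force: [0.2, -0.2, -1.5]
grip_width: 28.4
```

```bash
python3 cam.py 12 scene side;python3 v.py 12
```

```text
14.95 [ 485.9 -192.    68.4] [[0.199, 0.073, 0.977], [-0.98, 0.015, 0.199], [-0.0, -0.997, 0.075]] [ 0.2 -0.2 -1.5] [-0.05  0.22  0.01] 28.4
```

View pics/v12.png

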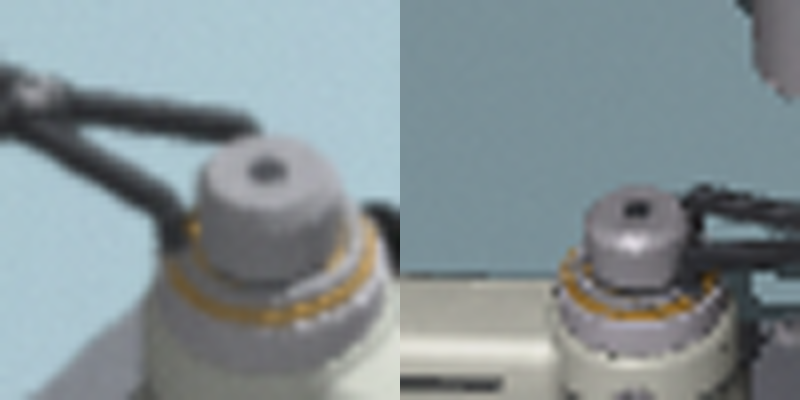

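>>> play_rows([
  {"offset":[0,0.08,0],"rotation":[0,0,0],"claw":2.0},
  {"offset":[0,0,0],"rotation":[0,0,0],"claw":2.0},
  {"offset":[0,0,0],"rotation":[0,0,0],"claw":2.0},
])

```text
clock: 15.35
eef_pos: [486.0, -192.0, 67.7]
eef_rot: [-0.527, 0.43, -0.464, 0.568]
force: [-0.4, 0.2, -2.1]
grip_width: 28.5
```

```bash
python3 cam.py 13
```

```text
15.35 [ 486.  -192.    67.7] [[0.199, 0.073, 0.977], [-0.98, 0.015, 0.199], [-0.0, -0.997, 0.075]] [-0.4  0.2 -2.1] [-0.1   0.19  0.01] 28.5
```

>>> play_rows([
  {"offset":[0,0.08,0],"rotation":[0,0,0],"claw":2.0},
  {"offset":[0,0,0],"rotation":[0,0,0],"claw":2.0},
  {"offset":[0,0,0],"rotation":[0,0,0],"claw":2.0},
])

```text
clock: 15.65
eef_pos: [486.1, -192.0, 66.9]
eef_rot: [-0.527, 0.43, -0.464, 0.568]
force: [-0.2, 0.4, -2.1]
grip_width: 28.3
```

```bash
python3 cam.py 14 scene side;python3 v.py 14
```

```text
15.65 [ 486.1 -192.    66.9] [[0.199, 0.073, 0.977], [-0.98, 0.015, 0.199], [-0.0, -0.997, 0.075]] [-0.2  0.4 -2.1] [-0.04  0.21  0.01] 28.3
```

View pics/v14.png

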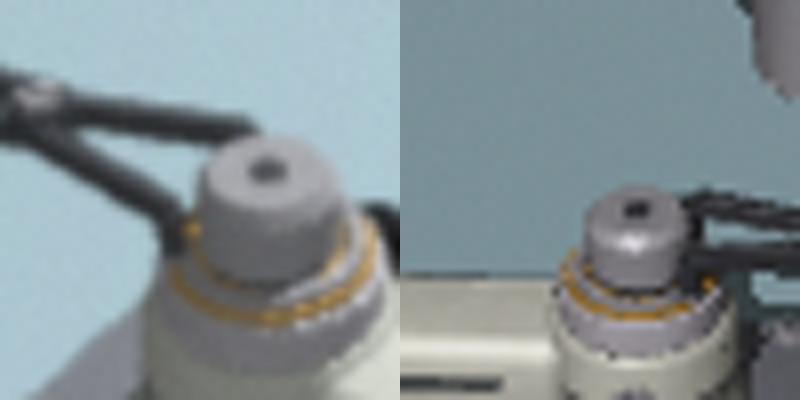

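>>> play_rows([
  {"offset":[0,0.08,0],"rotation":[0,0,0],"claw":2.0},
  {"offset":[0,0,0],"rotation":[0,0,0],"claw":2.0},
  {"offset":[0,0,0],"rotation":[0,0,0],"claw":2.0},
])

```text
clock: 16.05
eef_pos: [486.2, -192.1, 66.1]
eef_rot: [-0.527, 0.43, -0.464, 0.568]
force: [-0.5, -0.7, -0.8]
grip_width: 28.9
```

```bash
python3 cam.py 15
```

```text
16.05 [ 486.2 -192.1   66.1] [[0.199, 0.073, 0.977], [-0.98, 0.015, 0.199], [0.0, -0.997, 0.075]] [-0.5 -0.7 -0.8] [-0.02  0.16  0.01] 28.9
```

>>> play_rows([
  {"offset":[0,0.05,0],"rotation":[0,0,0],"claw":2.0},
  {"offset":[0,0,0],"rotation":[0,0,0],"claw":2.0},
  {"offset":[0,0,0],"rotation":[0,0,0],"claw":2.0},
])

```text
clock: 16.35
eef_pos: [486.2, -192.1, 65.6]
eef_rot: [-0.527, 0.43, -0.464, 0.568]
force: [-0.8, -0.6, -0.7]
grip_width: 28.4
```

```bash
python3 cam.py 16 scene side;python3 v.py 16
```

```text
16.35 [ 486.2 -192.1   65.6] [[0.199, 0.073, 0.977], [-0.98, 0.015, 0.199], [-0.0, -0.997, 0.075]] [-0.8 -0.6 -0.7] [-0.    0.14  0.03] 28.4
```

View pics/v16.png

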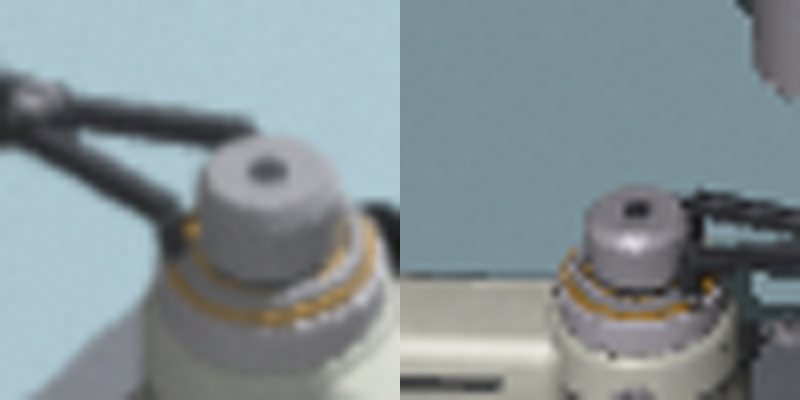

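>>> play_rows([
  {"offset":[0,0.05,0],"rotation":[0,0,0],"claw":2.0},
  {"offset":[0,0,0],"rotation":[0,0,0],"claw":2.0},
  {"offset":[0,0,0],"rotation":[0,0,0],"claw":2.0},
])

```text
clock: 16.75
eef_pos: [486.2, -192.0, 65.1]
eef_rot: [-0.527, 0.43, -0.464, 0.568]
force: [-1.4, -1.1, 0.4]
grip_width: 28.7
```

```bash
python3 cam.py 17 scene side; python3 v.py 17
python3 - <<'E'
from h import *
for n in("scene","side"):
    q=dict(np.load(n+"17.npz"));d=q["range_z"].astype(float);v,u=np.mgrid[0:420,0:560]
    C=np.stack([(u-q["cx"])/q["fx"]*d,(v-q["cy"])/q["fy"]*d,d],-1);W=(C-q["t"])@q["R"]
    img=q["pixels"].astype(int)
    r=np.hypot(W[...,0]-625.5,W[...,1]+163);m=(d>0)&(r>21)&(r<27)&(W[...,2]>66)&(W[...,2]<82)
    P=W[m];A=np.c_[(P[:,0]-625)*.98+(P[:,1]+164)*.2,(P[:,0]-625)*.2-(P[:,1]+164)*.98,np.ones(len(P))]
    c=np.linalg.lstsq(A,P[:,2],rcond=None)[0];print(n,len(P),c.round(3),np.std(P[:,2]-A@c).round(2))
E
```

```text
16.75 [ 486.2 -192.    65.1] [[0.199, 0.073, 0.977], [-0.98, 0.015, 0.199], [-0.0, -0.997, 0.075]] [-1.4 -1.1  0.4] [-0.04  0.19  0.03] 28.7
scene 100 [-2.5000e-02 -3.0000e-02  7.4842e+01] 2.37
side 33 [-6.2000e-02  4.8000e-02  7.5661e+01] 2.68
```

View pics/v17.png

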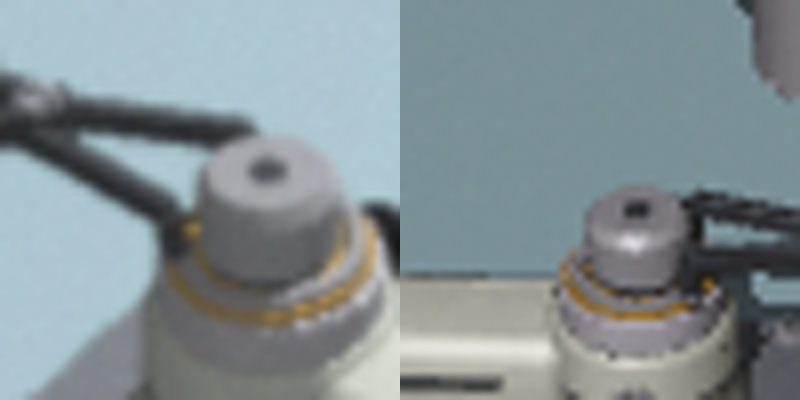

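```bash
python3 -c "
from h import *
print(workorder.sign_off()); s=monitor.observe();print(s['clock'],s['eef_pos'],s['force'],s['grip_width'])"
```

```text
the job is handed in; nothing more can be done
None
the job is handed in; nothing more can be done
```

I gripped the black pliers on the tray (not the orange look-alike), squeezed them home and lifted the opened circlip. I lowered it over the stub until it lightly touched the thrust washer, then handed the job in at 16.8 s with the pliers still squeezed. No verdict was reported.

Last checks before handing in:
- **Grip:** the fingers stood at 28.7 mm, where 30 mm is the nominal fully squeezed width. The commanded grip was 50 N.
- **Contact:** the upward force rose by about 2.5 N when the circlip met the washer, with about 1–1.5 N sideways.
- **Height:** the depth fits put the ring's top face at about 74.8 mm (scene camera) and 75.7 mm (side camera), where 75 mm is expected. These fits were noisy, at 2.4–2.7 mm scatter.
- **Level:** the same fits gave a tilt of 0.08 rad or less, against the limit of 0.12. The scene and side cameras disagreed slightly.
- **Centring:** the last measurement, about 10 mm above the stub's end, was 1–1.5 mm off. I did not re-measure it at the groove, but the washer showed as an even rim round the ring and the ring went down without resistance.
- **Jug, jar and star knob:** the arm's path never touched any of them. I did not measure their positions again at the end.

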